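# Load the jar carrier and unhitch it from its ball mount

## Task

Put the two small glaze jars upright into the carrier's two round pockets, one in each, while the carrier stays hitched to its ball mount. Then pull the latch tab sideways against its spring to the fixed grip plate, lift the loaded carrier straight off the ball, and finish while holding it level and still with its underside about 10 cm above the mount's board: do not set it down or let go. Leave the pot, the ring-shaped lid and the eraser where they are.

Things in the scene. Friction and masses are not known exactly. Their poses are not given: they have to be found in the camera images.
- mount: Fixed plywood board 92 x 290 x 10 mm on the table; origin: centre of its underside, x along its short side, y along its long side. In its middle stands a steel ball stud: neck 10 mm thick, ball 28 mm wide with a flat shoulder underneath 14 mm above the board's top; ball top 36 mm above it. Low rails (8 mm high) beside the pockets keep the carrier from turning, 3 mm play.
- carrier: Loose jar carrier, about 0.5 kg, on the ball stud, resting on the board; origin: centre of its underside (10 mm above the table at the start), axes as the mount's. A tongue along y joins two round pockets, 82 mm either side of a grey coupler housing (39 x 39 mm, top 42 mm above the origin) that hoods the ball with 1.5 mm play. Unlatched, it lifts straight up, clear of the ball after 36 mm.
- pocket_a (a point): Centre of the inner floor of the carrier's pocket at +y, 4 mm above the carrier's underside. Pocket: inner diameter 50 mm, wall 3 mm, 18 mm deep.
- pocket_b (a point): The same for the pocket at -y.
- grip_plate (a point): Middle of the outer (-x) face of the fixed grey grip plate on the housing, at carrier x = -12 mm, 70 mm above the carrier's underside. Plate: 6 mm thick, 26 mm wide along y. Grip plate and tab are free to be pinched together from above, fingers closing along the carrier's x, from 48 to 87 mm above the carrier's underside.
- latch_tab (a point): Middle of the outer (+x) face of the latch's upright steel finger tab (6 mm thick, 26 mm wide along y), beside the grip plate; at carrier x = +18 mm when latched, +8 mm when pulled fully, 70 mm above the carrier's underside. It moves with the latch.
- latch (a joint): Travel of the latch in m: 0 latched, 0.010 pulled fully (its stop); the tab moves along the carrier's -x, towards the grip plate, against a spring (4 N at 0, 6 N at full travel) that snaps it back when let go. Latched, it hooks under the ball's shoulder; clear from about 0.007. Tab and grip plate together measure 30 mm outside when latched, 20 mm when pulled.
- glaze_jar_0: Small screw-top glaze jar, the lower of the two: 43 mm wide, 41 mm high, 75 g, standing loose on the table; origin at the centre of its underside, z up. The white screw lid (43 mm wide) is its top 11 mm.
- glaze_jar_2: The higher of the two glaze jars: 43 mm wide, 49 mm high, 75 g, standing loose on the table; origin at the centre of its underside, z up. The lid (43 mm wide) is its top 11 mm.
- pot_teal: Bystander: larger paint pot with a screw lid, 62 mm wide, 64 mm high; origin at the centre of its underside.
- scoop_lid: Bystander: low ring-shaped plastic lid, 70 mm wide, 26 mm high; origin at the centre of its underside.
- eraser: Bystander: eraser in a sleeve, 22 x 52 x 12 mm; origin at the centre of its underside.
There are look-alikes about, which are no part of the job. What is shaped like the glaze_jar_0 but blue is not meant.

How it is judged:
By the outcome, as a careful person would: the job done as asked, in the order asked, and still so for the second after the job is handed in, while the arm keeps its last pose, push and grip.
It also fails if it takes over 54 s, if anything falls off the work surface, if the arm or the gripper's body presses on something with over 40 N, if the wrist force passes 120 N, or if a joint passes its speed limit or range.

## Robot

A 7-joint arm with a two-finger parallel gripper is mounted at the origin on a cart in front of the work surface, level with it; the furniture and walls round the work are solid. World frame = base frame: x ahead of the robot, y to its left, z up, the work surface at z = 0. Lengths are in m, angles in rad, forces in N, time in s.
With the tool pointing down it reaches from about 0.4 to 0.875 m from the base axis. Payload 6.5 kg.
Tool frame: the origin (TCP) lies between the finger pads; the fingertips stand 8 mm ahead of it and the grasp point (between the pads) lies 11 mm behind it (env.tip_extent is the distance from the TCP to the fingertips, in m); z points along the fingers, y is the line along which they close (so a half turn about z gives the same grasp; the last joint's range is limited). The gripper opens to 85 mm and grips with 20 to 120 N. Pads are 22 mm wide; open, the fingers measure 114 mm over their backs; the gripper's body (76 mm by 85 mm) begins 54 mm behind the grasp point. The pads swing forward as they close: fully open they stand 13 mm farther back than shut.
Start: joints at [1.208, 0.536, -0.004, 1.538, 0.003, 1.067, -0.071], TCP at [0.19, -0.622, 0.239] pointing down, gripper open.
Joint ranges: [-2.7, 2.7], [-0.37, 2.16], [-1.27, 1.26], [0.24, 2.4], [-1.31, 4.45], [0.19, 1.91], [-2.76, 2.76]. Speed limits (rad/s): [2.39, 2.39, 3.14, 3.14, 3.14, 3.14, 3.14].

## Interface

Orientations are given as a unit quaternion [x, y, z, w].
In Python, from rig import env, cams, finish_job gives the robot as it stands.
- The arm moves only by the tool drive_tool, never from a script. Its argument "rows" is a list of rows, each a list of 7 numbers: the shift along the tool's x, y, z in m, then the turn, a rotation vector about the tool's x, y, z in degrees, then the closure, from -1 (fully open) to 1 (shut). In form: [[tx, ty, tz, ax, ay, az, fingers], ...]. A call has 1 to 10 rows; each row shifts and turns the commanded pose from where the row before left it, along the tool's axes as they then stand; what a row does not reach is not made up. A row lasts 1/12 s, in which the tool goes at most 41.7 mm and 7.16 degrees, less where a joint would pass 70% of its speed; a pose out of reach is approached as far as the arm can. A call is refused whole if a number of a shift passes 0.0417 or a number of a turn 7.16, either way. A call with a gripper value outside its range is refused whole. The fingers move at their own pace and stop on an object; the grip force is fixed at half the most. Time passes only in rows, so rows that do not move let the fingers close. It gives the time, the measured TCP pose, the force, the opening and the grip force at its end, in the units of the state.
- env.read_state(): the state, without advancing time (a new reading comes with each control period).
- cams.grab_frame(name): name is "side" or "top" or "wrist"; returns a dict with "image" (420x560x3 uint8, blue, green, red), "depth" (420x560 float32, m along the optical axis (not along the pixel's ray), 0 where there is no reading), "fx", "fy", "cx", "cy" (pixels), "eye" and "attitude" of the camera in the world. Camera axes: x right, y up, looking along -z (the intrinsics and any distortion apply to the point x, -y, -z); pixel columns grow to the right and rows downward; lengths in m; the calibration is good to about 2 mm. The wrist camera is an equidistant fisheye: a pixel r from the principal point sees the ray r / f radians off the axis. A picture is of the moment at which its call begins.
- finish_job(): hands the job in; it is judged then, once.
The state is a dict: "clock": time; "q": joint angles; "qd": joint speeds; "effort": joint torques, N m; "tool_pos": TCP position; "tcp_rot": TCP orientation; "contact_force": force on the tool from outside, world axes, zero at the start; "wrist_torque": the same for the moment, N m; "gripper_width": finger opening in m; "grip_force": force on a finger pad.
Only numpy, scipy, OpenCV 4.12 (cv2) and the standard library are available. Lean on these libraries where they do the work, as an engineer would, in place of code of your own. Each camera call takes 0.05 s, during which the arm holds its last target. There are 200 camera calls.

## Working session

There is one attempt and no reset: what is moved stays moved. The work goes in short steps, Python scripts to look and compute and a tool call to move; the robot and the scene stay as the last step left them, time stands still between calls to the robot, and variables do not carry over. Pictures are saved under pics/ and viewed, at most 10 in all, crops included, and the job is handed in when it is done.

Besides the shell and the picture viewer there is one more tool, called after ">>>" in YAML: its name, and indented under it one key for each argument. drive_tool: Moves the arm, as the interface text tells. Its arguments: {"type":"object","properties":{"rows":{"type":"array","items":{"type":"array","items":{"type":"number"}}}},"required":["rows"]}

```bash
ls; mkdir -p pics
python3 - <<'E'
from rig import env,cams
import cv2,numpy as np,pickle
for n in ["top","side"]:
    f=cams.grab_frame(n); cv2.imwrite(f"pics/{n}0.png",f["image"]); pickle.dump(f,open(f"{n}0.pkl","wb"))
    print(n,f["fx"],f["fy"],f["cx"],f["cy"],f["eye"],f["attitude"],[k for k in f])
s=env.read_state();print({k:np.round(v,3) for k,v in s.items()}, env.tip_extent)
E
```

```text
pics
top 395.3020473592024 395.3020473592024 282.02114703619685 212.04828376917467 [ 0.3113347  -0.01730365  1.16335046] [-0.06291342  0.05524655  0.70997867 -0.69922815] ['image', 'depth', 'fx', 'fy', 'cx', 'cy', 'eye', 'attitude']
side 492.8852279586606 492.8852279586606 286.26516173156944 215.37958349183313 [-0.13320658  1.17197627  0.88446797] [-0.11952563  0.47272636  0.84137701 -0.23308398] ['image', 'depth', 'fx', 'fy', 'cx', 'cy', 'eye', 'attitude']
{'clock': np.float64(0.1), 'q': array([ 1.208,  0.537, -0.004,  1.539,  0.003,  1.067, -0.071]), 'qd': array([ 0.001, -0.002, -0.   , -0.002, -0.   ,  0.   ,  0.001]), 'effort': array([ 1.0000e-03, -5.8456e+01,  1.0510e+00, -2.5978e+01,  1.3000e-02,
        5.0000e-03,  0.0000e+00]), 'tool_pos': array([ 0.19 , -0.621,  0.238]), 'tcp_rot': array([ 0.989,  0.148, -0.   , -0.001]), 'contact_force': array([ 0.282, -0.478, -0.046]), 'wrist_torque': array([-0.017, -0.011,  0.019]), 'grip_force': np.float64(0.0), 'gripper_width': np.float64(0.085)} 0.008
```

View pics/top0.png

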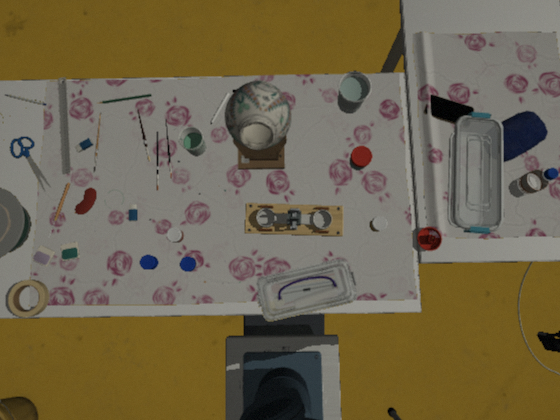

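View pics/side0.png

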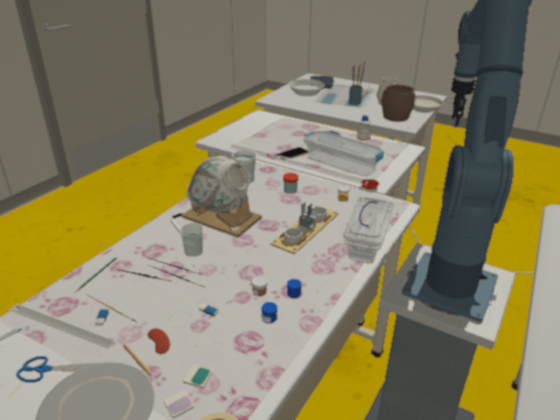

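```bash
cat > h.py <<'E'
import numpy as np,cv2,pickle
from scipy.spatial.transform import Rotation as R
def ray(f,u,v,fish=False):
    x=(u-f["cx"])/f["fx"]; y=(v-f["cy"])/f["fy"]
    if fish:
        r=np.hypot(x,y); k=np.sin(r)/max(r,1e-9); d=np.array([x*k,-y*k,-np.cos(r)])
    else: d=np.array([x,-y,-1.])
    return np.array(f["eye"]), R.from_quat(f["attitude"]).apply(d)
def plane(f,u,v,z,fish=False):
    o,d=ray(f,u,v,fish); return o+d*(z-o[2])/d[2]
def two(o1,d1,o2,d2):
    A=np.stack([d1,-d2],1); t=np.linalg.lstsq(A,o2-o1,rcond=None)[0]
    a,b=o1+d1*t[0],o2+d2*t[1]; return (a+b)/2,np.linalg.norm(a-b)
def dep(f,u,v):
    o,d=ray(f,u,v); return o+d*f["depth"][int(v),int(u)]
E
python3 - <<'E'
from h import *
T=pickle.load(open("top0.pkl","rb"));S=pickle.load(open("side0.pkl","rb"))
for n,u,v in [("jL",174,235),("jR",379,224),("hous",293,219),("pL",264,218),("pR",320,218),("blue1",149,262),("far",532,182),("board ll",246,205),("lr",342,236),("vbd",262,166),("red",361,156),("traytop",300,268)]:
    print(n,dep(T,u,v).round(3))
for n,u,v in [("sL",260,284),("sR",344,190),("sRed",291,178)]: print(n,dep(S,u,v).round(3))
def c(f,u,v,w,h,k): return cv2.resize(f["image"][v-h:v+h,u-w:u+w],None,fx=k,fy=k,interpolation=cv2.INTER_CUBIC)
m=np.vstack([np.hstack([c(T,294,220,66,40,3),c(S,308,230,66,40,3)]),np.hstack([c(T,174,235,33,40,3),c(T,379,224,33,40,3),c(S,260,285,33,40,3),c(S,344,192,33,40,3)])])
cv2.imwrite("pics/m0.png",m);print(m.shape)
E
```

```text
jL [0.44  0.304 0.04 ]
jR [ 0.461 -0.281  0.049]
hous [ 0.473 -0.037  0.092]
pL [0.489 0.047 0.015]
pR [ 0.486 -0.117  0.016]
blue1 [0.364 0.372 0.043]
far [ 0.575 -0.725  0.05 ]
board ll [0.53  0.101 0.008]
lr [ 0.432 -0.181  0.009]
vbd [0.646 0.052 0.017]
red [ 0.656 -0.236  0.068]
traytop [ 0.339 -0.053  0.097]
sL [0.431 0.315 0.036]
sR [ 0.455 -0.271  0.044]
sRed [ 0.644 -0.22   0.062]
(480, 792, 3)
```

View pics/m0.png

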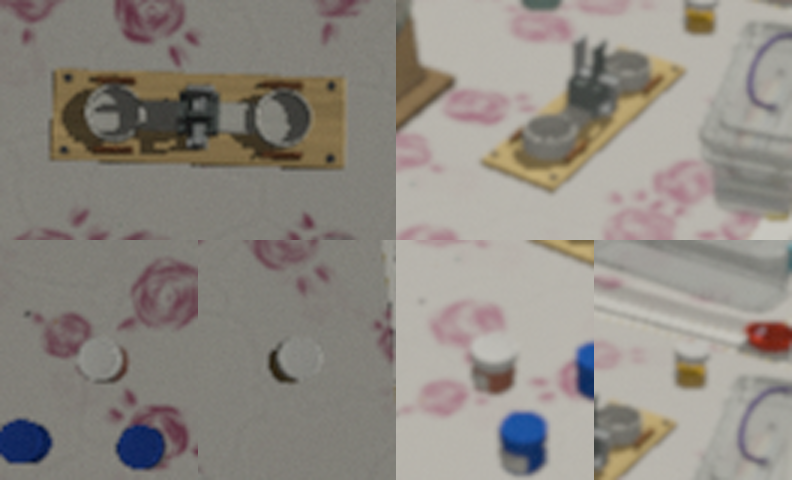

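Run:
```python
from h import *
T=pickle.load(open("top0.pkl","rb"));S=pickle.load(open("side0.pkl","rb"))
def blob(f,u,v,r,lo,hi):
    hsv=cv2.cvtColor(f["image"],cv2.COLOR_BGR2HSV); m=cv2.inRange(hsv,lo,hi)
    k=np.zeros_like(m);cv2.rectangle(k,(u-r,v-r),(u+r,v+r),255,-1); m&=k
    c=max(cv2.findContours(m,0,1)[0],key=cv2.contourArea); return c,m
# jars by depth: pixels with top height within 6mm of lid top
def world(f):
    h,w=f["depth"].shape; uu,vv=np.meshgrid(np.arange(w),np.arange(h))
    d=np.stack([(uu-f["cx"])/f["fx"],-(vv-f["cy"])/f["fy"],-np.ones((h,w))],-1)*f["depth"][...,None]
    return d@R.from_quat(f["attitude"]).as_matrix().T+np.array(f["eye"])
W=world(T);WS=world(S)
for n,(u,v),(x,y),z in [("L",(174,235),(.44,.304),.041),("R",(379,224),(.461,-.281),.049)]:
    m=np.zeros(W.shape[:2],bool);m[v-14:v+14,u-14:u+14]=1
    m&=W[...,2]>z-.012
    vv,uu=np.nonzero(m); (cu,cv_),r=cv2.minEnclosingCircle(np.stack([uu,vv],1).astype(np.float32)); 
    print(n,"top px",uu.mean(),vv.mean(),cu,cv_,r,plane(T,uu.mean(),vv.mean(),z).round(4),"zmed",np.median(W[m][:,2]).round(4),m.sum(),"w",2*np.sqrt(m.sum()/np.pi)*1.12/395)
    ms=(np.hypot(WS[...,0]-x,WS[...,1]-y)<.04)&(WS[...,2]>z-.004)
    vs,us=np.nonzero(ms); print("  side top px",us.mean(),vs.mean(),plane(S,us.mean(),vs.mean(),z).round(4),ms.sum(), WS[ms][:,2].max())
    print("  tri",two(*ray(T,uu.mean(),vv.mean()),*ray(S,us.mean(),vs.mean())))
c,m=blob(T,294,220,60,(10,60,60),(30,255,255))
m=cv2.morphologyEx(m,cv2.MORPH_OPEN,np.ones((2,2)))
box=cv2.minAreaRect(cv2.findNonZero(m)); pts=cv2.boxPoints(box)
P=np.array([plane(T,*p,.01) for p in pts]);print(box,P.round(4),P.mean(0),[np.linalg.norm(P[i]-P[i-1]) for i in range(4)])
# plates
for f,w in (("T",W),("S",WS)):
    m=(np.hypot(w[...,0]-.478,w[...,1]+.04)<.05)&(w[...,2]>.08)
    q=w[m];print(f,len(q),q.min(0).round(4),q.max(0).round(4),q.mean(0).round(4))
```

```text
L top px 174.12299465240642 234.88235294117646 173.61363220214844 237.27272033691406 9.871828079223633 [0.4397 0.3032 0.041 ] zmed 0.0401 187 w 0.04375188709400073
  side top px 259.4166666666667 280.96875 [0.4363 0.3096 0.041 ] 96 0.04243543200864175
  tri (array([0.44005162, 0.30451115, 0.03594658]), np.float64(0.0005913094618977246))
R top px 379.42021276595744 223.32978723404256 380.1428527832031 225.2857208251953 9.529855728149414 [ 0.4627 -0.2824  0.049 ] zmed 0.0483 188 w 0.04386871477084788
  side top px 343.6764705882353 187.88235294117646 [ 0.4591 -0.277   0.049 ] 34 0.0490654525269163
  tri (array([ 0.46252392, -0.28352096,  0.04514028]), np.float64(0.0014200821417991122))
((291.0, 198.5), (75.0, 104.0), 90.0) [[ 0.6651  0.1219  0.01  ]
 [ 0.6595 -0.1925  0.01  ]
 [ 0.4323 -0.1834  0.01  ]
 [ 0.437   0.121   0.01  ]] [ 0.54848975 -0.03323119  0.01      ] [np.float64(0.22811407900689626), np.float64(0.31445460555178456), np.float64(0.22738858638968865), np.float64(0.3044896595001327)]
T 58 [ 0.4705 -0.0539  0.0806] [ 0.5006 -0.0285  0.1001] [ 0.486  -0.0413  0.0936]
S 53 [ 0.4683 -0.0536  0.0801] [ 0.5003 -0.0238  0.0964] [ 0.4829 -0.0376  0.0888]
```

>>> drive_tool:
  rows:
    - [0,0,0,0,0,-7.1,-1]
    - [0,0,0,0,0,-7.1,-1]
    - [0,0,0,0,0,-7.1,-1]
    - [0,0,0,0,0,-7.1,-1]
    - [0,0,0,0,0,-7.1,-1]
    - [0,0,0,0,0,-7.1,-1]
    - [0,0,0,0,0,-7.1,-1]
    - [0,0,0,0,0,-7.1,-1]
    - [0,0,0,0,0,-7.1,-1]
    - [0,0,0,0,0,-7.1,-1]

```text
clock: 0.93
tool_pos: [0.1899, -0.6213, 0.2388]
tcp_rot: [0.717, 0.697, 0.0, -0.0]
contact_force: [-0.4, -0.3, 0.3]
gripper_width: 0.0856
grip_force: 0.0
```

```bash
cat >> h.py <<'E'
def go(x,y,z):
    from rig import env
    s=env.read_state(); r=R.from_quat(s["tcp_rot"]); m=r.as_matrix()
    print("t",round(s["clock"],2),"pos",np.round(s["tool_pos"],4),"yaw",np.degrees(np.arctan2(m[1,0],m[0,0])).round(2),"zax",m[:,2].round(4),"q",np.round(s["q"],2))
    print("delta tool mm",(1000*r.inv().apply(np.array([x,y,z])-s["tool_pos"])).round(1),"F",np.round(s["contact_force"],1),"w",round(float(s["gripper_width"]),4))
E
python3 -c "
from h import *
go(.462,-.283,.16)
T=pickle.load(open('top0.pkl','rb'))
for p in [(245.7,203.3),(343,205.7),(342,235.7),(244.7,233.3)]: print(plane(T,*p,.01).round(4))"
```

```text
t 0.93 pos [ 0.1899 -0.6213  0.2388] yaw 88.36 zax [-4.e-04  9.e-04 -1.e+00] q [ 1.4   0.55 -0.28  1.53  0.17  1.09  1.05]
delta tool mm [345.9 262.3  79. ] F [-0.4 -0.3  0.3] w 0.0856
[0.5343 0.1015 0.01  ]
[ 0.5223 -0.187   0.01  ]
[ 0.4332 -0.1805  0.01  ]
[0.4447 0.1043 0.01  ]
```

>>> drive_tool:
  rows:
    - [0.0346,0.0262,0,0,0,0,-1]
    - [0.0346,0.0262,0,0,0,0,-1]
    - [0.0346,0.0262,0,0,0,0,-1]
    - [0.0346,0.0262,0,0,0,0,-1]
    - [0.0346,0.0262,0,0,0,0,-1]
    - [0.0346,0.0262,0.01,0,0,0,-1]
    - [0.0346,0.0262,0.015,0,0,0,-1]
    - [0.0346,0.0262,0.018,0,0,0,-1]
    - [0.0346,0.0262,0.018,0,0,0,-1]
    - [0.0346,0.0262,0.018,0,0,0,-1]

```text
clock: 1.77
tool_pos: [0.4455, -0.3068, 0.1677]
tcp_rot: [0.719, 0.695, -0.0, -0.0]
contact_force: [-0.2, 0.5, 0.0]
gripper_width: 0.0854
grip_force: 0.0
```

>>> drive_tool:
  rows:
    - [0,0,0,0,0,0,-1]
    - [0,0,0,0,0,0,-1]

```text
clock: 1.93
tool_pos: [0.4458, -0.3053, 0.1673]
tcp_rot: [0.717, 0.697, 0.0, -0.001]
contact_force: [-0.4, -1.0, 0.6]
gripper_width: 0.0856
grip_force: 0.0
```

Run:
```python
from h import *
from rig import cams
go(.462,-.283,.06)
f=cams.grab_frame("wrist");pickle.dump(f,open("w1.pkl","wb"));cv2.imwrite("pics/w1.png",f["image"])
print(f["fx"],f["cx"],f["cy"],f["eye"],f["attitude"])
```

```text
t 1.93 pos [ 0.4458 -0.3053  0.1673] yaw 88.33 zax [-0.0015  0.0023 -1.    ] q [ 0.82  0.48 -0.39  1.87  0.23  0.84  0.29]
delta tool mm [ 22.5  15.7 107.4] F [-0.4 -1.   0.6] w 0.0856
325.19226210127806 280.14115670962167 207.10586718886066 [ 0.44801451 -0.22271712  0.30315864] [-0.16280128  0.00349925 -0.01433907  0.98654847]
```

View pics/w1.png

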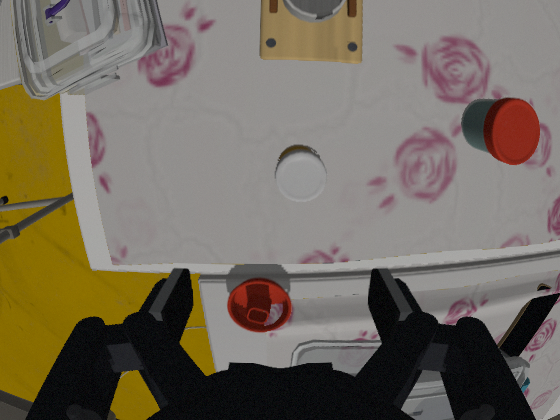

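```bash
cat >> h.py <<'E'
def lid(f,u,v,z,r=45,save=None):
    g=cv2.cvtColor(f["image"],cv2.COLOR_BGR2GRAY)
    # lid top pixels by depth height
    h,w=g.shape;best=[]
    C=R.from_quat(f["attitude"]).as_matrix()
    vv,uu=np.mgrid[v-r:v+r,u-r:u+r]
    x=(uu-f["cx"])/f["fx"];y=(vv-f["cy"])/f["fy"];rr=np.hypot(x,y);t=np.tan(rr)/np.maximum(rr,1e-9)
    D=f["depth"][v-r:v+r,u-r:u+r,None]*np.stack([x*t,-y*t,-np.ones_like(x)],-1)
    W=D@C.T+np.array(f["eye"])
    m=np.abs(W[...,2]-z)<.005
    n,lab,st,ce=cv2.connectedComponentsWithStats(m.astype(np.uint8))
    i=1+np.argmax(st[1:,4]);m=lab==i
    cu,cv_=uu[m].mean(),vv[m].mean()
    return cu,cv_,m.sum(),np.median(W[m],0),(W[m].min(0)+W[m].max(0))/2
E
python3 - <<'E'
from h import *
T=pickle.load(open("top0.pkl","rb"));f=pickle.load(open("w1.pkl","rb"))
u,v,n,med,mid=lid(f,301,176,.049);print(u,v,n,med,mid,plane(f,u,v,.049,True))
print(two(*ray(f,u,v,True),*ray(T,379.4,223.3)))
# board edge corners in wrist px at z .01
for p in [(260,57),(362,62)]: print(plane(f,*p,.01,True).round(4))
E
```

```text
300.90046511627907 175.28418604651162 2150 [ 0.46237719 -0.28243329  0.04929312] [ 0.46261135 -0.28299886  0.04779213] [ 0.46234871 -0.28243519  0.049     ]
(array([ 0.46206513, -0.28117435,  0.05405594]), np.float64(0.0001419821910068998))
[ 0.4308 -0.1824  0.01  ]
[ 0.5218 -0.1871  0.01  ]
```

>>> drive_tool:
  rows:
    - [0.0115,0.008,0.01,0,0,0,-1]
    - [0.0114,0.008,0.02,0,0,0,-1]
    - [0,0,0.03,0,0,0,-1]
    - [0,0,0.02,0,0,0,-1]
    - [0,0,0.02,0,0,0,-1]
    - [0,0,0.015,0,0,0,-1]
    - [0,0,0,0,0,0,-1]

```text
clock: 2.57
tool_pos: [0.4587, -0.2872, 0.051]
tcp_rot: [0.72, 0.694, -0.001, -0.002]
contact_force: [-0.1, 0.7, 0.2]
gripper_width: 0.0852
grip_force: 0.0
```

```bash
python3 -c "
from h import *
go(.4624,-.2826,.032)"
```

```text
t 2.57 pos [ 0.4587 -0.2872  0.051 ] yaw 87.84 zax [-0.0046  0.0012 -1.    ] q [ 0.72  0.66 -0.31  1.92  0.33  0.62  0.15]
delta tool mm [ 4.7  3.6 19. ] F [-0.1  0.7  0.2] w 0.0852
```

>>> drive_tool:
  rows:
    - [0,0,0.01,0,0,0,-1]
    - [0,0,0,0,0,0,-1]
    - [0,0,0,0,0,0,-1]

```text
clock: 2.82
tool_pos: [0.4617, -0.2868, 0.0439]
tcp_rot: [0.72, 0.694, -0.0, 0.0]
contact_force: [-0.3, -0.4, 1.0]
gripper_width: 0.0852
grip_force: 0.0
```

```bash
python3 -c "
from h import *
go(.4624,-.2826,.032)"
```

```text
t 2.82 pos [ 0.4617 -0.2868  0.0439] yaw 87.95 zax [ 4.e-04 -6.e-04 -1.e+00] q [ 0.71  0.67 -0.31  1.92  0.34  0.6   0.14]
delta tool mm [ 4.2  0.6 11.9] F [-0.3 -0.4  1. ] w 0.0852
```

>>> drive_tool:
  rows:
    - [0.004,0.0005,0.006,0,0,0,-1]
    - [0,0,0.006,0,0,0,-1]
    - [0,0,0,0,0,0,-1]
    - [0,0,0,0,0,0,-1]

```text
clock: 3.15
tool_pos: [0.4621, -0.2817, 0.0312]
tcp_rot: [0.719, 0.695, -0.0, -0.0]
contact_force: [0.7, 0.3, 0.8]
gripper_width: 0.0854
grip_force: 0.0
```

>>> drive_tool:
  rows:
    - [0,0,0,0,0,0,0.3]
    - [0,0,0,0,0,0,1]
    - [0,0,0,0,0,0,1]
    - [0,0,0,0,0,0,1]
    - [0,0,0,0,0,0,1]
    - [0,0,0,0,0,0,1]
    - [0,0,0,0,0,0,1]
    - [0,0,0,0,0,0,1]

```text
clock: 3.82
tool_pos: [0.4625, -0.2822, 0.0319]
tcp_rot: [0.719, 0.695, -0.0, 0.0]
contact_force: [-0.9, 0.7, 5.8]
gripper_width: 0.0411
grip_force: 59.9
```

>>> drive_tool:
  rows:
    - [0,0,-0.02,0,0,0,1]
    - [0,0,-0.03,0,0,0,1]
    - [0,0,-0.035,0,0,0,1]
    - [0.02,0.003,-0.03,0,0,0,1]
    - [0.03,0.004,0,0,0,0,1]
    - [0.03,0.004,0,0,0,0,1]
    - [0.02,0.003,0,0,0,0,1]
    - [0,0,0,0,0,0,1]
    - [0,0,0,0,0,0,1]
    - [0,0,0,0,0,0,1]

```text
clock: 4.65
tool_pos: [0.4795, -0.1834, 0.1462]
tcp_rot: [0.719, 0.695, -0.0, 0.0]
contact_force: [0.5, -0.4, -0.4]
gripper_width: 0.0412
grip_force: 60.8
```

Run:
```python
from h import *
from rig import cams
go(.48,-.1223,.11)
f=cams.grab_frame("wrist");pickle.dump(f,open("w2.pkl","wb"));cv2.imwrite("pics/w2.png",f["image"])
```

```text
t 4.65 pos [ 0.4795 -0.1834  0.1462] yaw 87.98 zax [-5.e-04 -6.e-04 -1.e+00] q [ 0.6   0.47 -0.4   1.95  0.26  0.77  0.01]
delta tool mm [61.1 -1.6 36.2] F [ 0.5 -0.4 -0.4] w 0.0412
```

View pics/w2.png

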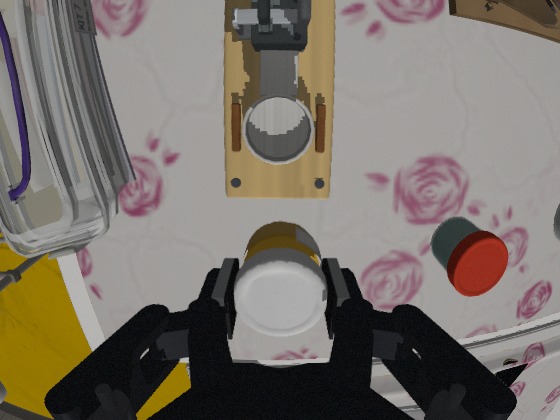

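```bash
cat >> h.py <<'E'
def wcloud(f):
    h,w=f["depth"].shape;vv,uu=np.mgrid[0:h,0:w]
    x=(uu-f["cx"])/f["fx"];y=(vv-f["cy"])/f["fy"];rr=np.hypot(x,y);t=np.tan(rr)/np.maximum(rr,1e-9)
    W=f["depth"][...,None]*np.stack([x*t,-y*t,-np.ones_like(x)],-1)
    return W@R.from_quat(f["attitude"]).as_matrix().T+np.array(f["eye"])
def circ(P):
    A=np.c_[2*P,np.ones(len(P))];s=np.linalg.lstsq(A,(P**2).sum(1),rcond=None)[0]
    return s[:2],np.sqrt(s[2]+s[:2]@s[:2])
E
python3 - <<'E'
from h import *
f=pickle.load(open("w2.pkl","rb"));T=pickle.load(open("top0.pkl","rb"))
W=wcloud(f)
m=np.zeros(W.shape[:2],bool);m[85:175,232:325]=1
m&=(W[...,2]>.028)&(W[...,2]<.037)
q=W[m];d=np.hypot(*(q[:,:2]-[.482,-.122]).T);q=q[(d>.02)&(d<.032)]
print(len(q),np.median(q[:,2]),circ(q[:,:2]),(q.min(0)+q.max(0))/2)
im=f["image"];hsv=cv2.cvtColor(im,cv2.COLOR_BGR2HSV)
for p in [(226,197),(330,198)]: print("corner",plane(f,*p,.01,True).round(4))
# board left/right edges -> yaw
E=[]
b=cv2.inRange(hsv,(8,70,90),(28,255,255))
L=[];Rr=[]
for v in range(60,195,5):
    u=np.nonzero(b[v,200:350])[0]+200
    if len(u): L.append(plane(f,u.min(),v,.01,True));Rr.append(plane(f,u.max()+1,v,.01,True))
for A in (L,Rr):
    A=np.array(A);vx,vy,x0,y0=cv2.fitLine(A[:,:2].astype(np.float32),cv2.DIST_HUBER,0,.001,.001).ravel()
    print("edge yaw",np.degrees(np.arctan2(vy,vx)),x0,y0)
# held jar
m=np.zeros(W.shape[:2],bool);m[250:340,225:335]=1;z=W[...,2];m&=(z>.155)&(z<.17);
hs=m&(hsv[...,1]<60)&(hsv[...,2]>100);q=W[hs];print("jar",np.median(q,0),(q.min(0)+q.max(0))/2,hs.sum())
# plates
m=np.zeros(W.shape[:2],bool);m[0:60,220:320]=1;q=W[m&(z>.085)];print("plates",len(q),q.min(0),q.max(0))
E
```

```text
910 0.03272307918905598 (array([ 0.47908979, -0.12263037]), np.float64(0.026028612074615216)) [ 0.47912015 -0.1231155   0.03186157]
corner [ 0.4309 -0.1825  0.01  ]
corner [ 0.5226 -0.1866  0.01  ]
edge yaw 87.30447 0.43423793 -0.11959019
edge yaw 87.408394 0.5252197 -0.115288295
jar [ 0.47879474 -0.1831496   0.16374492] [ 0.4786659  -0.18407102  0.163504  ] 5541
plates 570 [ 0.47051901 -0.1005314   0.08507846] [ 0.50127313 -0.04085124  0.2818143 ]
```

>>> drive_tool:
  rows:
    - [0.03,-0.001,0,0,0,0.3,1]
    - [0.02,-0.0005,0,0,0,0.3,1]
    - [0.011,0,0.01,0,0,0,1]
    - [0,0,0.02,0,0,0,1]
    - [0,0,0.02,0,0,0,1]
    - [0,0,0.015,0,0,0,1]
    - [0,0,0,0,0,0,1]
    - [0,0,0,0,0,0,1]
    - [0,0,0,0,0,0,1]

```text
clock: 5.45
tool_pos: [0.4811, -0.1224, 0.0821]
tcp_rot: [0.723, 0.69, 0.0, 0.0]
contact_force: [-0.4, 0.5, 0.1]
gripper_width: 0.0413
grip_force: 60.8
```

```bash
python3 -c "
from h import *
go(.4798,-.1222,.046)"
```

```text
t 5.45 pos [ 0.4811 -0.1224  0.0821] yaw 87.33 zax [ 8.e-04 -3.e-04 -1.e+00] q [ 0.45  0.55 -0.37  2.03  0.33  0.62 -0.18]
delta tool mm [ 0.1 -1.3 36.1] F [-0.4  0.5  0.1] w 0.0413
```

>>> drive_tool:
  rows:
    - [0,-0.0013,0.005,0,0,0,1]
    - [0,0,0.01,0,0,0,1]
    - [0,0,0.008,0,0,0,1]
    - [0,0,0.006,0,0,0,1]
    - [0,0,0.003,0,0,0,1]
    - [0,0,0,0,0,0,1]
    - [0,0,0,0,0,0,1]

```text
clock: 6.03
tool_pos: [0.4792, -0.1214, 0.0492]
tcp_rot: [0.723, 0.691, -0.0, -0.0]
contact_force: [0.4, 0.9, -1.2]
gripper_width: 0.041
grip_force: 60.8
```

```bash
python3 -c "
from h import *
go(.4798,-.1222,.046)"
```

```text
t 6.03 pos [ 0.4792 -0.1214  0.0492] yaw 87.42 zax [-5.e-04  1.e-04 -1.e+00] q [ 0.42  0.61 -0.33  2.04  0.37  0.55 -0.22]
delta tool mm [-0.8  0.6  3.2] F [ 0.4  0.9 -1.2] w 0.041
```

Down the last 3 mm, then open.

>>> drive_tool:
  rows:
    - [-0.0005,0.0005,0.0015,0,0,0,1]
    - [0,0,0.0015,0,0,0,1]
    - [0,0,0,0,0,0,1]
    - [0,0,0,0,0,0,1]

```text
clock: 6.37
tool_pos: [0.4799, -0.1221, 0.0465]
tcp_rot: [0.723, 0.691, 0.0, 0.0]
contact_force: [0.7, 0.8, -1.2]
gripper_width: 0.0412
grip_force: 60.8
```

>>> drive_tool:
  rows:
    - [0,0,0,0,0,0,0.5]
    - [0,0,0,0,0,0,0]
    - [0,0,0,0,0,0,-0.5]
    - [0,0,0,0,0,0,-1]
    - [0,0,0,0,0,0,-1]
    - [0,0,-0.005,0,0,0,-1]
    - [0,0,-0.02,0,0,0,-1]
    - [0,0,-0.04,0,0,0,-1]
    - [0,0,-0.04,0,0,0,-1]
    - [0,0,-0.03,0,0,0,-1]

```text
clock: 7.2
tool_pos: [0.4803, -0.1219, 0.1845]
tcp_rot: [0.723, 0.691, 0.001, 0.001]
contact_force: [0.5, -0.2, -0.6]
gripper_width: 0.0849
grip_force: 0.0
```

```bash
python3 -c "
from h import *
go(.44,.304,.17)"
```

```text
t 7.2 pos [ 0.4803 -0.1219  0.1845] yaw 87.43 zax [ 1.8e-03 -2.0e-04 -1.0e+00] q [ 0.52  0.39 -0.45  1.97  0.22  0.83 -0.09]
delta tool mm [423.6 -59.4  14.3] F [ 0.5 -0.2 -0.6] w 0.0849
```

>>> drive_tool:
  rows:
    - [0.0385,-0.0055,0,0,0,0,-1]
    - [0.0385,-0.0055,0,0,0,0,-1]
    - [0.0385,-0.0055,0,0,0,0,-1]
    - [0.0385,-0.0055,0,0,0,0,-1]
    - [0.0385,-0.0055,0,0,0,0,-1]
    - [0.0385,-0.0055,0,0,0,0,-1]
    - [0.0385,-0.0055,0,0,0,0,-1]
    - [0.0385,-0.0055,0,0,0,0,-1]
    - [0.0385,-0.0055,0,0,0,0,-1]
    - [0.0385,-0.0055,0,0,0,0,-1]

```text
clock: 8.03
tool_pos: [0.4418, 0.2668, 0.1819]
tcp_rot: [0.723, 0.691, 0.0, 0.0]
contact_force: [0.9, -0.3, 0.4]
gripper_width: 0.0857
grip_force: 0.0
```

>>> drive_tool:
  rows:
    - [0,0,0,0,0,0,-1]
    - [0,0,0,0,0,0,-1]
    - [0,0,0,0,0,0,-1]

```text
clock: 8.28
tool_pos: [0.4422, 0.2644, 0.1814]
tcp_rot: [0.723, 0.691, -0.0, 0.0]
contact_force: [-0.1, -1.2, -0.6]
gripper_width: 0.0854
grip_force: 0.0
```

Run:
```python
from h import *
from rig import cams
f=cams.grab_frame("wrist");pickle.dump(f,open("w3.pkl","wb"))
W=wcloud(f);z=W[...,2];hsv=cv2.cvtColor(f["image"],cv2.COLOR_BGR2HSV)
m=(np.hypot(W[...,0]-.44,W[...,1]-.304)<.045)&(z>.036)&(z<.048)&(hsv[...,1]<60)
vv,uu=np.nonzero(m);q=W[m];c=(q.min(0)+q.max(0))/2;print(m.sum(),np.median(q,0),c,q.max(0)-q.min(0),uu.mean(),vv.mean())
T=pickle.load(open("top0.pkl","rb"))
print(two(*ray(f,uu.mean(),vv.mean(),True),*ray(T,174.1,234.9)), plane(f,uu.mean(),vv.mean(),.041,True))
g=cams.grab_frame("top");pickle.dump(g,open("top1.pkl","wb"))
cv2.imwrite("pics/w3.png",np.hstack([cv2.resize(f["image"],(480,360)),cv2.resize(g["image"][170:270,240:330],(320,360))]))
c=c if False else np.median(q,0);go(c[0],c[1],.032)
```

```text
1922 [0.44009577 0.30573816 0.04121852] [0.43975341 0.30539131 0.04011665] [0.04145179 0.0428855  0.008053  ] 276.2669094693028 148.5353798126951
(array([0.44014441, 0.30488585, 0.03551094]), np.float64(0.0003752005776634623)) [0.44007383 0.3057687  0.041     ]
t 8.38 pos [0.4427 0.2632 0.1813] yaw 87.28 zax [-1.0e-04 -1.3e-03 -1.0e+00] q [-0.19  0.44 -0.55  1.92  0.3   0.86 -0.94]
delta tool mm [ 42.5  -4.6 149.3] F [-0.3 -0.2  0.4] w 0.0856
```

View pics/w3.png

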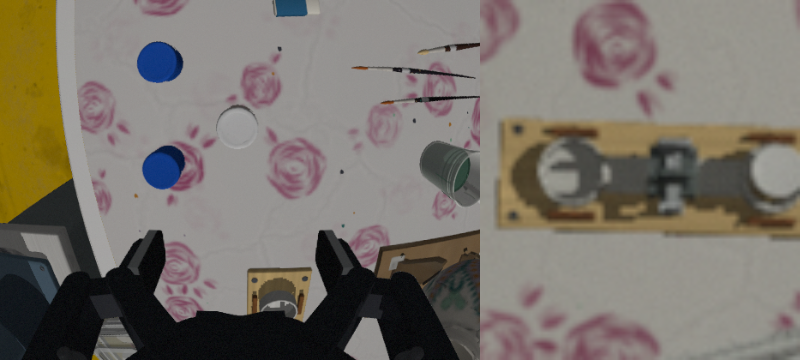

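>>> drive_tool:
  rows:
    - [0.02,-0.002,0.01,0,0,0,-1]
    - [0.015,-0.002,0.025,0,0,0,-1]
    - [0.0075,-0.0006,0.025,0,0,0,-1]
    - [0,0,0.025,0,0,0,-1]
    - [0,0,0.02,0,0,0,-1]
    - [0,0,0.01,0,0,0,-1]
    - [0,0,0,0,0,0,-1]
    - [0,0,0,0,0,0,-1]
    - [0,0,0,0,0,0,-1]

```text
clock: 9.13
tool_pos: [0.4406, 0.3078, 0.0677]
tcp_rot: [0.723, 0.691, 0.001, 0.0]
contact_force: [-0.2, 0.1, 0.2]
gripper_width: 0.0857
grip_force: 0.0
```

```bash
python3 -c "
from h import *
go(.44,.3055,.031)"
```

```text
t 9.13 pos [0.4406 0.3078 0.0677] yaw 87.35 zax [ 0.0017  0.001  -1.    ] q [-0.34  0.65 -0.46  1.92  0.45  0.67 -1.12]
delta tool mm [-2.4 -0.6 36.7] F [-0.2  0.1  0.2] w 0.0857
```

>>> drive_tool:
  rows:
    - [-0.0024,-0.0005,0.005,0,0,0,-1]
    - [0,0,0.01,0,0,0,-1]
    - [0,0,0.01,0,0,0,-1]
    - [0,0,0.008,0,0,0,-1]
    - [0,0,0.004,0,0,0,-1]
    - [0,0,0,0,0,0,-1]
    - [0,0,0,0,0,0,-1]

```text
clock: 9.72
tool_pos: [0.4387, 0.3054, 0.029]
tcp_rot: [0.723, 0.691, -0.0, -0.0]
contact_force: [0.1, 0.7, 0.7]
gripper_width: 0.0856
grip_force: 0.0
```

```bash
python3 -c "
from h import *
go(.44,.3055,.031)"
```

```text
t 9.72 pos [0.4387 0.3054 0.029 ] yaw 87.42 zax [-7.e-04 -4.e-04 -1.e+00] q [-0.37  0.71 -0.42  1.94  0.49  0.6  -1.16]
delta tool mm [ 0.2  1.3 -2. ] F [0.1 0.7 0.7] w 0.0856
```

>>> drive_tool:
  rows:
    - [0,0.0013,-0.002,0,0,0,-0.5]
    - [0,0,0,0,0,0,0.3]
    - [0,0,0,0,0,0,1]
    - [0,0,0,0,0,0,1]
    - [0,0,0,0,0,0,1]
    - [0,0,0,0,0,0,1]
    - [0,0,0,0,0,0,1]
    - [0,0,0,0,0,0,1]
    - [0,0,0,0,0,0,1]

```text
clock: 10.47
tool_pos: [0.4407, 0.3055, 0.0322]
tcp_rot: [0.723, 0.691, 0.0, 0.0]
contact_force: [-1.2, -1.3, 7.2]
gripper_width: 0.0407
grip_force: 59.5
```

>>> drive_tool:
  rows:
    - [0,0,-0.015,0,0,0,1]
    - [0,0,-0.03,0,0,0,1]
    - [0,0,-0.035,0,0,0,1]
    - [-0.02,0.003,-0.03,0,0,0,1]
    - [-0.03,0.004,-0.01,0,0,0,1]
    - [-0.03,0.004,0,0,0,0,1]
    - [-0.03,0.004,0,0,0,0,1]
    - [0,0,0,0,0,0,1]
    - [0,0,0,0,0,0,1]
    - [0,0,0,0,0,0,1]

```text
clock: 11.3
tool_pos: [0.4503, 0.1953, 0.1516]
tcp_rot: [0.723, 0.691, 0.0, -0.0]
contact_force: [-0.5, 0.9, -0.4]
gripper_width: 0.0405
grip_force: 60.7
```

Run:
```python
from h import *
from rig import cams
# expected pocket a: pocket b + 164 mm along yaw 87.4
a=np.radians(87.4);pa=np.array([.4791,-.1226])+.164*np.array([np.cos(a),np.sin(a)]);print(pa)
f=cams.grab_frame("top");pickle.dump(f,open("top2.pkl","wb"))
w=cams.grab_frame("wrist");W=wcloud(w);z=W[...,2];hsv=cv2.cvtColor(w["image"],cv2.COLOR_BGR2HSV)
go(*pa,.12)
m=np.zeros(z.shape,bool);m[240:345,220:340]=1
m&=(hsv[...,1]<60)&(hsv[...,2]>100)&(z>.08);q=W[m];print("jar",np.median(q,0),(q.min(0)+q.max(0))/2,m.sum())
h,ww=f["depth"].shape;vv,uu=np.mgrid[0:h,0:ww]
P=(np.stack([(uu-f["cx"])/f["fx"],-(vv-f["cy"])/f["fy"],-np.ones((h,ww))],-1)*f["depth"][...,None])@R.from_quat(f["attitude"]).as_matrix().T+f["eye"]
m=(np.hypot(P[...,0]-pa[0],P[...,1]-pa[1])<.032)&(P[...,2]>.026)&(P[...,2]<.038);q=P[m];print(len(q),circ(q[:,:2]),(q.min(0)+q.max(0))/2)
cv2.imwrite("pics/w4.png",w["image"])
```

```text
[0.48653953 0.04123117]
t 11.4 pos [0.4501 0.1962 0.1515] yaw 87.52 zax [ 1.e-04  1.e-03 -1.e+00] q [-0.06  0.45 -0.54  2.    0.33  0.77 -0.84]
delta tool mm [-153.3   43.1   31.4] F [ 0.1 -0.1 -1. ] w 0.0408
jar [0.4495669  0.19733624 0.16054832] [0.45020332 0.22703967 0.20511069] 5218
69 (array([0.48751605, 0.04040795]), np.float64(0.026356130877175008)) [0.48755465 0.04038755 0.03129683]
```

View pics/w4.png

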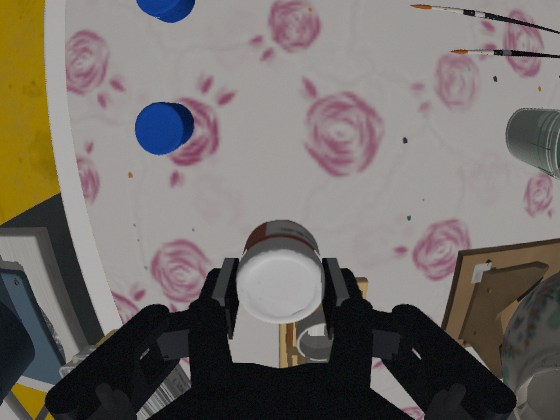

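>>> drive_tool:
  rows:
    - [-0.03,0.009,0,0,0,0,1]
    - [-0.035,0.01,0,0,0,0,1]
    - [-0.035,0.01,0,0,0,0,1]
    - [-0.03,0.009,0,0,0,0,1]
    - [-0.024,0.0058,0.01,0,0,0,1]
    - [0,0,0.02,0,0,0,1]
    - [0,0,0.02,0,0,0,1]
    - [0,0,0.01,0,0,0,1]
    - [0,0,0,0,0,0,1]
    - [0,0,0,0,0,0,1]

```text
clock: 12.23
tool_pos: [0.487, 0.0402, 0.0914]
tcp_rot: [0.722, 0.692, -0.0, -0.0]
contact_force: [-0.6, -0.6, 0.4]
gripper_width: 0.0409
grip_force: 60.7
```

```bash
python3 -c "
from h import *
go(.4872,.0405,.0465)"
```

```text
t 12.23 pos [0.487  0.0402 0.0914] yaw 87.53 zax [-9.e-04  5.e-04 -1.e+00] q [ 0.19  0.54 -0.45  2.04  0.39  0.64 -0.56]
delta tool mm [ 0.3  0.3 44.9] F [-0.6 -0.6  0.4] w 0.0409
```

>>> drive_tool:
  rows:
    - [0.0002,0.0002,0.01,0,0,0,1]
    - [0,0,0.012,0,0,0,1]
    - [0,0,0.01,0,0,0,1]
    - [0,0,0.006,0,0,0,1]
    - [0,0,0.003,0,0,0,1]
    - [0,0,0,0,0,0,1]
    - [0,0,0,0,0,0,1]

```text
clock: 12.82
tool_pos: [0.4873, 0.0391, 0.0503]
tcp_rot: [0.723, 0.691, -0.0, -0.0]
contact_force: [-0.7, 0.3, 0.1]
gripper_width: 0.0403
grip_force: 60.7
```

```bash
python3 -c "
from h import *
go(.4872,.0405,.0465)"
```

```text
t 12.82 pos [0.4873 0.0391 0.0503] yaw 87.41 zax [-3.e-04 -0.e+00 -1.e+00] q [ 0.15  0.61 -0.4   2.05  0.44  0.56 -0.61]
delta tool mm [ 1.3 -0.1  3.8] F [-0.7  0.3  0.1] w 0.0403
```

>>> drive_tool:
  rows:
    - [0.0013,0,0.002,0,0,0,1]
    - [0,0,0.0018,0,0,0,1]
    - [0,0,0,0,0,0,1]
    - [0,0,0,0,0,0,1]

```text
clock: 13.15
tool_pos: [0.4874, 0.0404, 0.0467]
tcp_rot: [0.723, 0.691, 0.0, 0.0]
contact_force: [0.0, 1.0, -0.3]
gripper_width: 0.0407
grip_force: 60.7
```

>>> drive_tool:
  rows:
    - [0,0,0,0,0,0,0.5]
    - [0,0,0,0,0,0,0]
    - [0,0,0,0,0,0,-0.5]
    - [0,0,0,0,0,0,-1]
    - [0,0,0,0,0,0,-1]
    - [0,0,-0.005,0,0,0,-1]
    - [0,0,-0.02,0,0,0,-1]
    - [0,0,-0.04,0,0,0,-1]
    - [0,0,-0.04,0,0,0,-1]
    - [0,0,-0.03,0,0,0,-1]

```text
clock: 13.98
tool_pos: [0.4878, 0.0408, 0.1846]
tcp_rot: [0.723, 0.691, 0.001, 0.0]
contact_force: [1.3, 0.2, -0.7]
gripper_width: 0.0858
grip_force: 0.0
```

>>> drive_tool:
  rows:
    - [-0.04,0,0,0,0,0,-1]
    - [-0.04,0,0,0,0,0,-1]
    - [-0.04,0,0,0,0,0,-1]
    - [-0.03,0,0,0,0,0,-1]
    - [-0.02,0,0,0,0,0,-1]
    - [0,0,0,0,0,0,-1]
    - [0,0,0,0,0,0,-1]
    - [0,0,0,0,0,0,-1]

```text
clock: 14.65
tool_pos: [0.4797, -0.1285, 0.1819]
tcp_rot: [0.723, 0.691, 0.0, -0.0]
contact_force: [-0.3, 1.2, 0.6]
gripper_width: 0.0853
grip_force: 0.0
```

Run:
```python
from h import *
from rig import cams
w=cams.grab_frame("wrist");pickle.dump(w,open("w5.pkl","wb"));cv2.imwrite("pics/w5.png",w["image"])
W=wcloud(w);z=W[...,2]
a=np.radians(87.4);ey=np.array([np.cos(a),np.sin(a)]);ex=np.array([ey[1],-ey[0]])
c=np.array([.483,-.041]);go(*c,.07)
m=(np.hypot(W[...,0]-c[0],W[...,1]-c[1])<.035)&(z>.091)&(z<.101)
q=W[m];d=q[:,:2]-c;X=d@ex;Y=d@ey
print(len(q),np.median(q[:,2]),"X hist",np.histogram(X,np.arange(-.03,.032,.002)),"Y",Y.min(),Y.max())
for nm,s in (("lo",X<np.median(X)),("hi",X>=np.median(X))): print(nm,s.sum(),X[s].min(),X[s].max(),Y[s].min(),Y[s].max(),np.percentile(q[s,2],[5,50,95]))
vv,uu=np.nonzero(m);print(uu.min(),uu.max(),vv.min(),vv.max())
```

```text
t 14.7 pos [ 0.4798 -0.128   0.1818] yaw 87.52 zax [ 2.e-04  6.e-04 -1.e+00] q [ 0.57  0.4  -0.49  1.97  0.25  0.83 -0.1 ]
delta tool mm [ 87.   -0.6 111.9] F [ 0.5  0.4 -0.7] w 0.0852
686 0.09761790941406834 X hist (array([  0,   0,   0,   0,   0,   0,   0,   0,  20,  83, 109, 135,   1,
         0,   0,   0,   0,   0,   0,   0,   2, 128, 114,  87,   7,   0,
         0,   0,   0,   0]), array([-3.00000000e-02, -2.80000000e-02, -2.60000000e-02, -2.40000000e-02,
       -2.20000000e-02, -2.00000000e-02, -1.80000000e-02, -1.60000000e-02,
       -1.40000000e-02, -1.20000000e-02, -1.00000000e-02, -8.00000000e-03,
       -6.00000000e-03, -4.00000000e-03, -2.00000000e-03,  2.77555756e-17,
        2.00000000e-03,  4.00000000e-03,  6.00000000e-03,  8.00000000e-03,
        1.00000000e-02,  1.20000000e-02,  1.40000000e-02,  1.60000000e-02,
        1.80000000e-02,  2.00000000e-02,  2.20000000e-02,  2.40000000e-02,
        2.60000000e-02,  2.80000000e-02,  3.00000000e-02])) Y -0.012678049771936031 0.012614630576601693
lo 343 -0.012131365132608282 -0.00601905595651066 -0.012043627452474451 0.012424075946037179 [0.09587656 0.0976814  0.09883538]
hi 343 -0.006015484283716777 0.018172258586696147 -0.012678049771936031 0.012614630576601693 [0.09527149 0.09754692 0.09889107]
262 307 75 112
```

View pics/w5.png

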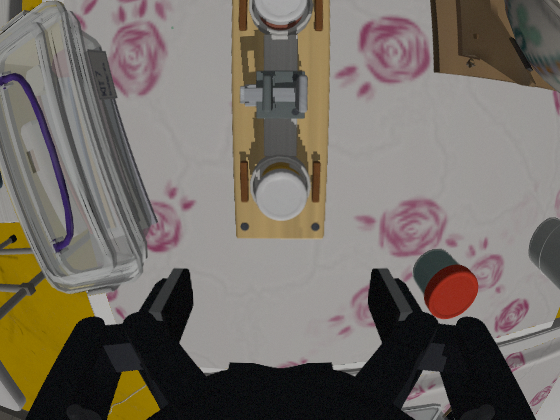

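>>> drive_tool:
  rows:
    - [0.03,-0.001,0,0,0,0,-1]
    - [0.03,-0.001,0,0,0,0,-1]
    - [0.02,-0.0006,0.005,0,0,0,-1]
    - [0.007,0,0.02,0,0,0,-1]
    - [0,0,0.03,0,0,0,-1]
    - [0,0,0.02,0,0,0,-1]
    - [0,0,0,0,0,0,-1]
    - [0,0,0,0,0,0,-1]
    - [0,0,0,0,0,0,-1]

```text
clock: 15.45
tool_pos: [0.4818, -0.0416, 0.1077]
tcp_rot: [0.723, 0.691, 0.001, 0.0]
contact_force: [-0.7, 0.1, 0.9]
gripper_width: 0.085
grip_force: 0.0
```

```bash
python3 -c "
from h import *
go(.481,-.0409,.073)"
```

```text
t 15.45 pos [ 0.4818 -0.0416  0.1077] yaw 87.48 zax [ 1.4e-03  2.0e-04 -1.0e+00] q [ 0.36  0.5  -0.46  2.05  0.35  0.67 -0.37]
delta tool mm [ 0.7 -0.9 34.7] F [-0.7  0.1  0.9] w 0.085
```

>>> drive_tool:
  rows:
    - [0.0007,-0.0009,0.01,0,0,0,-1]
    - [0,0,0.012,0,0,0,-1]
    - [0,0,0.008,0,0,0,-1]
    - [0,0,0.004,0,0,0,-1]
    - [0,0,0,0,0,0,-1]
    - [0,0,0,0,0,0,-1]

```text
clock: 15.95
tool_pos: [0.4803, -0.0417, 0.0728]
tcp_rot: [0.723, 0.691, 0.0, 0.0]
contact_force: [0.2, 0.2, 0.3]
gripper_width: 0.0855
grip_force: 0.0
```

```bash
python3 -c "
from h import *
go(.481,-.0409,.073)"
```

```text
t 15.95 pos [ 0.4803 -0.0417  0.0728] yaw 87.4 zax [ 1.e-04  0.e+00 -1.e+00] q [ 0.33  0.56 -0.42  2.06  0.4   0.59 -0.41]
delta tool mm [ 0.8  0.7 -0.2] F [0.2 0.2 0.3] w 0.0855
```

>>> drive_tool:
  rows:
    - [0.0008,0.0007,0,0,0,0,-0.5]
    - [0,0,0,0,0,0,0]
    - [0,0,0,0,0,0,0.4]
    - [0,0,0,0,0,0,0.7]
    - [0,0,0,0,0,0,1]
    - [0,0,0,0,0,0,1]
    - [0,0,0,0,0,0,1]
    - [0,0,0,0,0,0,1]
    - [0,0,0,0,0,0,1]
    - [0,0,0,0,0,0,1]

```text
clock: 16.78
tool_pos: [0.4814, -0.0408, 0.0737]
tcp_rot: [0.723, 0.691, 0.0, 0.001]
contact_force: [-2.8, -0.1, 13.2]
gripper_width: 0.0184
grip_force: 59.0
```

```bash
python3 -c "
from h import *
go(.481,-.0409,.073)"
```

```text
t 16.78 pos [ 0.4814 -0.0408  0.0737] yaw 87.4 zax [ 1.1e-03 -4.0e-04 -1.0e+00] q [ 0.33  0.56 -0.42  2.06  0.4   0.59 -0.41]
delta tool mm [-0.1 -0.4  0.7] F [-2.8 -0.1 13.2] w 0.0184
```

>>> drive_tool:
  rows:
    - [0,0,-0.003,0,0,0,1]
    - [0,0,-0.004,0,0,0,1]
    - [0,0,-0.005,0,0,0,1]
    - [0,0,0,0,0,0,1]
    - [0,0,0,0,0,0,1]

```text
clock: 17.2
tool_pos: [0.4803, -0.041, 0.0845]
tcp_rot: [0.723, 0.691, -0.0, -0.0]
contact_force: [-0.4, -0.5, -5.8]
gripper_width: 0.0179
grip_force: 59.3
```

>>> drive_tool:
  rows:
    - [0,0,-0.006,0,0,0,1]
    - [0,0,-0.008,0,0,0,1]
    - [0,0,-0.01,0,0,0,1]
    - [0,0,-0.012,0,0,0,1]
    - [0,0,-0.015,0,0,0,1]
    - [0,0,-0.015,0,0,0,1]
    - [0,0,-0.012,0,0,0,1]
    - [0,0,-0.008,0,0,0,1]
    - [0,0,-0.003,0,0,0,1]
    - [0,0,0,0,0,0,1]

```text
clock: 18.03
tool_pos: [0.4811, -0.041, 0.1745]
tcp_rot: [0.723, 0.691, 0.0, 0.001]
contact_force: [0.2, 0.9, -6.7]
gripper_width: 0.0175
grip_force: 59.4
```

>>> drive_tool:
  rows:
    - [0,0,0,0,0,0,1]
    - [0,0,0,0,0,0,1]
    - [0,0,0,0,0,0,1]
    - [0,0,0,0,0,0,1]

```text
clock: 18.37
tool_pos: [0.4805, -0.0408, 0.1731]
tcp_rot: [0.723, 0.691, -0.0, -0.0]
contact_force: [0.3, -0.8, -5.6]
gripper_width: 0.0178
grip_force: 59.4
```

Run:
```python
from h import *
from rig import cams
go(.481,-.041,.1737)
f=cams.grab_frame("side");t=cams.grab_frame("top");w=cams.grab_frame("wrist")
W=wcloud(w);a=np.radians(87.4);ey=np.array([np.cos(a),np.sin(a)])
h,ww=t["depth"].shape;vv,uu=np.mgrid[0:h,0:ww]
def cl(f): return (np.stack([(uu-f["cx"])/f["fx"],-(vv-f["cy"])/f["fy"],-np.ones((h,ww))],-1)*f["depth"][...,None])@R.from_quat(f["attitude"]).as_matrix().T+f["eye"]
P,S=cl(t),cl(f);c=np.array([.483,-.041])
for nm,C in (("w",W),("t",P),("s",S)):
  for s in (1,-1):
    p=c+s*.082*ey;m=(np.hypot(C[...,0]-p[0],C[...,1]-p[1])<.03)&(C[...,2]>.1)&(C[...,2]<.18)
    q=C[m]
    if len(q): print(nm,s,len(q),"z pct",np.percentile(q[:,2],[2,50,98]).round(4),np.median(q[q[:,2]>np.percentile(q[:,2],60)],0).round(4))
# level of lid-a plane seen from wrist
cv2.imwrite("pics/end.png",np.hstack([cv2.resize(f["image"][100:310,210:420],(400,400)),cv2.resize(w["image"][:,:420],(400,400))]))
```

```text
t 18.37 pos [ 0.4805 -0.0408  0.1731] yaw 87.41 zax [-1.2e-03  2.0e-04 -1.0e+00] q [ 0.42  0.4  -0.52  2.01  0.27  0.81 -0.3 ]
delta tool mm [-0.2  0.5 -0.6] F [ 0.3 -0.8 -5.6] w 0.0178
w 1 8204 z pct [0.1235 0.1546 0.1563] [0.4836 0.0402 0.1553]
w -1 2250 z pct [0.1225 0.1415 0.1637] [ 0.4784 -0.1061  0.1623]
t 1 368 z pct [0.1125 0.1516 0.1569] [0.4852 0.0416 0.1542]
s 1 276 z pct [0.1089 0.1336 0.1541] [0.481  0.0478 0.1504]
s -1 187 z pct [0.11   0.1323 0.1617] [ 0.4702 -0.1132  0.1576]
```

View pics/end.png

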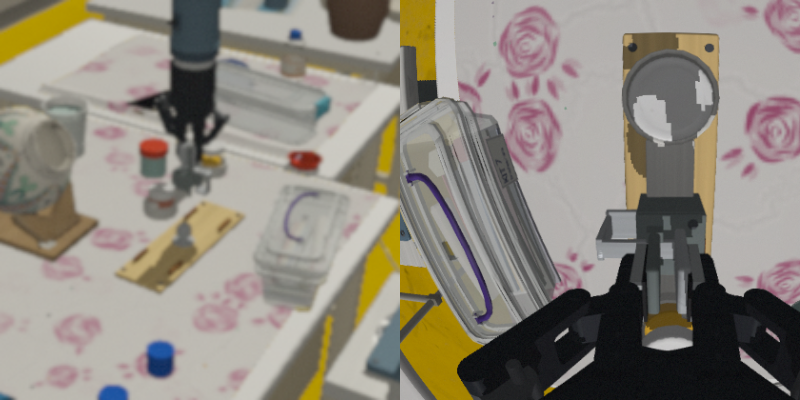

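The carrier is off the ball and level. Both jars are in their pockets, with lid tops at 0.155 m and about 0.163 m, so the underside is about 10 cm above the board.

```bash
python3 -c "
from rig import finish_job
print(finish_job())"
```

```text
the job is handed in; nothing more can be done
None
```

I put both jars upright in their pockets, pulled the latch and lifted the carrier straight off the ball. I handed the job in at about 18.5 s, holding it level and still with its underside about 10 cm above the board. The pot, ring lid and eraser were left alone.

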